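# Set the sheet mould one hole wider and hold the lock pin home

## Task

Pull the mould tray out of the low grey cabinet until it reaches its stop. Then pull up the black lock knob of the sliding divider in the tray, slide the divider exactly one hole to the left (seen from the robot, along its perforated rail) and let the lock pin down fully home into that hole; finish while still gripping the knob, holding the pin home, with the tray still fully out. Leave the things lying around and on the cabinet alone.

Things in the scene. Friction and masses are not known exactly. Their poses are not given: they have to be found in the camera images.
- cabinet: low grey steel cabinet, 360 mm wide, 280 mm deep, 140 mm high, fixed to the bench. Origin on the bench under the middle of its open front face; its x axis points into the cabinet (away from the robot), y to the left along the front, z up. The tray slides along -x. The tray, the divider and the knob keep the cabinet's axes.
- tray (a joint): how far the steel mould tray is out of the cabinet: 0 shut, 0.14 m fully out at its stop. Sliding friction about 2.5 N. Its grey front panel reaches up to 118 mm above the bench.
- tray_handle (a point): middle of the straight, level steel bar handle on the tray front, 103 mm above the bench; bar 12 mm thick, 140 mm long along the cabinet's y, its end posts at 70 mm either side; 44 mm free between the bar and the front panel, nothing below it. It moves with the tray.
- lock_knob: black round knob on the lock plunger, 24 mm diameter, 34 mm tall, axis upright. Origin at the centre of its top, 122 mm above the bench when the pin is home; the flat top of the 40 x 44 mm aluminium sleeve lies 9 mm below the knob. It is inside the cabinet until the tray is drawn out (then 70 mm in front of it). Lifting it pulls the pin; pushing it sideways along the rail slides the divider.
- plunger (a joint): lift of the lock pin and its knob: 0 pin fully home, 0.018 m top of its travel. A spring pushes it down with 5 N at 0 and 9.5 N at the top. The 10 mm round-ended pin reaches 12 mm into the rail, so it clears the rail above 0.012.
- section (a joint): position of the sliding divider (sleeve, divider bar, plunger and knob together; friction 1.5 N) along the rail, which runs along the cabinet's y across the tray: 0 at the hole where it starts, growing to the left (+y of the cabinet). Holes 14 mm wide lie every 50 mm, at -0.05, 0, 0.05, 0.10 and 0.15 m; the next hole to the left is at 0.05.
- next_hole (a point): centre of the mouth of the hole that the pin has to go into, on the rail's top face, 72 mm above the bench; the middle one of the rail's five holes. It moves with the tray.
- mallet: bystander, to be left alone: hammer, 240 mm long, lying to the right of the tray. Origin on its underside.
- brush: bystander, to be left alone: brush, 170 mm long, lying to the left of the tray. Origin on its underside.
- jar: bystander, to be left alone: jar, 64 mm diameter, 85 mm tall, left of the cabinet's front corner. Origin on its underside.
- tape: bystander, to be left alone: roll of paper tape, 90 mm diameter, 24 mm high, on the cabinet's top. Origin on its underside.
- offcut: bystander, to be left alone: plywood offcut 90 x 60 x 30 mm, on the cabinet's top. Origin on its underside.
- tin: bystander, to be left alone: open steel tin, 72 mm diameter, 95 mm tall, right of the cabinet. Origin on its underside.
- wedge: bystander, to be left alone: wooden strip 120 x 35 x 20 mm, lying left of the jar. Origin on its underside.

How it is judged:
By the outcome, as a careful person would: the job done as asked, in the order asked, and still so for the second after the job is handed in, while the arm keeps its last pose, push and grip.
It also fails if it takes over 48 s, if anything falls off the work surface, if the arm or the gripper's body presses on something with over 40 N, if the wrist force passes 120 N, or if a joint passes its speed limit or range.

## Robot

A 6-joint arm with a two-finger parallel gripper is mounted at the origin on the work surface. World frame = base frame: x ahead of the robot, y to its left, z up, the work surface at z = 0. Lengths are in m, angles in rad, forces in N, time in s.
With the tool pointing down it reaches from about 0.3 to 0.875 m from the base axis. Payload 6.4 kg.
Tool frame: the origin (TCP) lies midway between the tips of the shut fingers; the grasp point (between the pads) lies 19 mm behind it; z points along the fingers, x is the direction in which the jaws open and shut, and the axes are right-handed (so a half turn about z gives the same grasp; the last joint's range is limited). The gripper opens to 88 mm and grips with 3 to 60 N. Pads are 18 mm wide; open, the fingers measure 123 mm over their backs; the gripper's body (75 mm by 187 mm) begins 45 mm behind the grasp point.
Start: joints at [1.046, 0.181, 1.607, -0, 1.354, -0.206], TCP at [0.18, 0.546, 0.239] pointing down, gripper open.
Joint ranges: [-2.99, 2.99], [-0.89, 2.07], [0.3, 2.58], [-1.14, 4.28], [0, 2.63], [-3.12, 3.12]. Speed limits (rad/s): [2.57, 2.57, 3.01, 3.14, 3.14, 3.14].

## Interface

Orientations are given as a unit quaternion [w, x, y, z].
In Python, from rig import env gives the robot as it stands. The module is installed in compiled form; this text tells all that it offers.
- The arm moves only by the tool play_rows, never from a script. Its argument "plan" is a list of rows, each an object with "claw": the closure, from -1 (fully open) to 1 (shut); "offset": the shift along the tool's x, y, z in mm, a list of three; "rot": the turn, a rotation vector about the tool's x, y, z in degrees, a list of three. A call has 1 to 5 rows; each row is the pose to reach, as a shift and turn from the pose commanded when the call began, along the tool's axes at that moment; what a row does not reach only later rows make up. A row lasts 1/10 s, in which the tool goes at most 50 mm and 8.59 degrees, less where a joint would pass 70% of its speed; a pose out of reach is approached as far as the arm can. A call with a gripper value outside its range is refused whole. The fingers move at their own pace and stop on an object; the grip force is fixed at half the most. Time passes only in rows, so rows that repeat a pose let the fingers close. It gives the time, the measured TCP pose, the force and the opening at its end, in the units of the state.
- env.sense(): the state, without advancing time (a new reading comes with each control period).
- env.capture(name): name is "scene" or "top" or "wrist"; returns a dict with "img" (400x640x3 uint8, red, green, blue), "fx", "fy", "cx", "cy" (pixels), "distortion" ([k1, k2, p1, p2, k3] as OpenCV has them; the pictures are not rectified), "view" (4x4, takes a point from world to camera coordinates). Camera axes: x right, y down, z forward; pixel columns grow to the right and rows downward; lengths in m; the calibration is good to about 2 mm. A picture is of the moment at which its call begins. There is no depth.
- env.finish_job(): hands the job in, once; it reports no verdict.
The state is a dict: "t": time; "qpos": joint angles; "joint_velocities": joint speeds; "tau": joint torques, N m; "ee_pos": TCP position; "ee_rot": TCP orientation; "wrist_force": force on the tool from outside, world axes, zero at the start; "wrist_torque": the same for the moment, N m; "width": finger opening in m.
Only numpy, scipy, OpenCV 4.12 (cv2) and the standard library are available. Lean on these libraries where they do the work, as an engineer would, in place of code of your own. Each camera call takes 0.05 s, during which the arm holds its last target.

## Working session

There is one attempt and no reset: what is moved stays moved. The work goes in short steps, Python scripts to look and compute and a tool call to move; the robot and the scene stay as the last step left them, time stands still between calls to the robot, and variables do not carry over. Pictures are saved under pics/ and viewed, and the job is handed in when it is done.

Besides the shell and the picture viewer there is one more tool, called by a JSON object that holds its "op" and its "data". play_rows: Moves the arm, as the interface text tells. Its arguments: {"type":"object","properties":{"plan":{"type":"array","items":{"type":"object","properties":{"claw":{"type":"number"},"offset":{"type":"array","items":{"type":"number"}},"rot":{"type":"array","items":{"type":"number"}}}}}},"required":["plan"]}

```bash
mkdir -p pics; python3 - <<'E'
from rig import env
import cv2,json
s=env.sense();print({k:s[k] for k in('t','ee_pos','ee_rot','width','wrist_force')})
for n in('scene','top'):
    c=env.capture(n);cv2.imwrite(f'pics/{n}0.png',c['img'][:,:,::-1]);print(n,c['fx'],c['cx'],c['cy'],c['distortion'],c['view'])
E
```

```text
{'t': 0.0, 'ee_pos': array([0.17994479, 0.54556053, 0.23783786]), 'ee_rot': array([ 3.57097086e-04,  8.10374296e-01,  5.85911902e-01, -7.84736446e-04]), 'width': 0.08798482339848405, 'wrist_force': array([-0.3535811 , -0.05629266, -0.1700989 ])}
scene 435.51848558270666 313.8416804246013 194.71230020475787 [-0.09535364  0.          0.          0.          0.        ] [[-0.92403212  0.38229061 -0.00430435  0.51729502]
 [ 0.36351072  0.87504051 -0.31963114 -0.19563153]
 [-0.1184255  -0.29691412 -0.94753227  1.29378168]
 [ 0.          0.          0.          1.        ]]
top 452.52422104574555 314.56145474262007 201.16516382507183 [-0.12545668  0.          0.          0.          0.        ] [[-0.01530626 -0.99986206  0.00644798  0.03414524]
 [-0.9938591   0.01450694 -0.10969797  0.61037885]
 [ 0.1095893  -0.00808745 -0.99394405  1.33453961]
 [ 0.          0.          0.          1.        ]]
```

View pics/scene0.png

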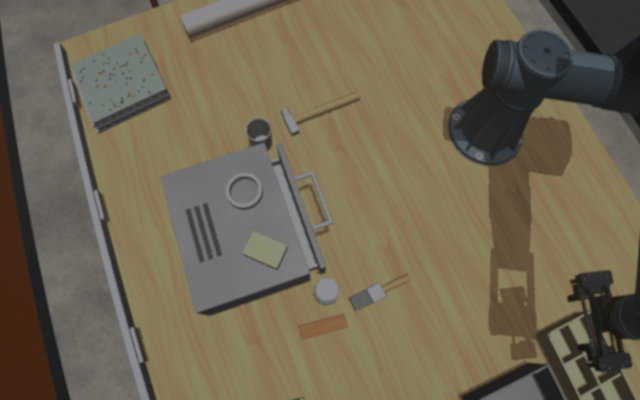

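View pics/top0.png

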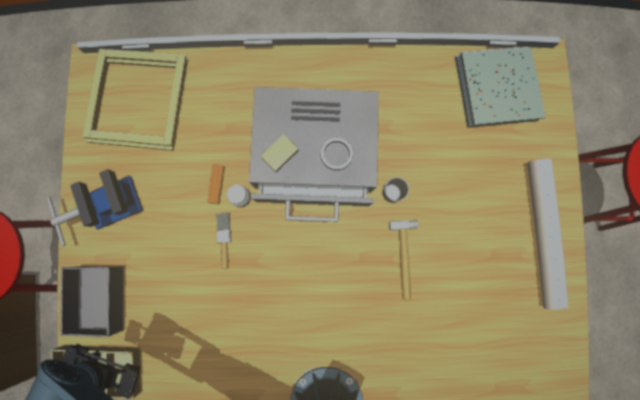

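The top view shows the cabinet at about (250–378, 88–188), with its panel at row ~197 and the handle bar at row ~219, columns 287–338. I'll enlarge it for accuracy.

```bash
python3 - <<'E'
import cv2
t=cv2.imread('pics/top0.png')[75:230,235:395];cv2.imwrite('pics/top0z.png',cv2.resize(t,None,fx=3.75,fy=3.75,interpolation=cv2.INTER_CUBIC))
t=cv2.imread('pics/scene0.png')[130:290,240:400];cv2.imwrite('pics/sc0z.png',cv2.resize(t,None,fx=3.7,fy=3.7,interpolation=cv2.INTER_CUBIC))
E
cat > h.py <<'E'
import numpy as np,cv2
from rig import env
from scipy.spatial.transform import Rotation as R
def K(c): return np.array([[c['fx'],0,c['cx']],[0,c['fy'],c['cy']],[0,0,1.]])
def ray(c,uv):
    u=cv2.undistortPoints(np.array(uv,float).reshape(-1,1,2),K(c),np.array(c['distortion'],float)).reshape(-1,2)
    V=np.array(c['view']);d=np.c_[u,np.ones(len(u))]@V[:3,:3];o=-V[:3,:3].T@V[:3,3];return o,d
def onz(c,uv,z):
    o,d=ray(c,uv);return o+d*((z-o[2])/d[:,2])[:,None]
def proj(c,P):
    V=np.array(c['view']);p,_=cv2.projectPoints(np.array(P,float).reshape(-1,1,3),cv2.Rodrigues(V[:3,:3])[0],V[:3,3],K(c),np.array(c['distortion'],float));return p.reshape(-1,2)
def rot(s): q=s['ee_rot'];return R.from_quat([q[1],q[2],q[3],q[0]])
E
```

```text
(no output)
```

View pics/top0z.png

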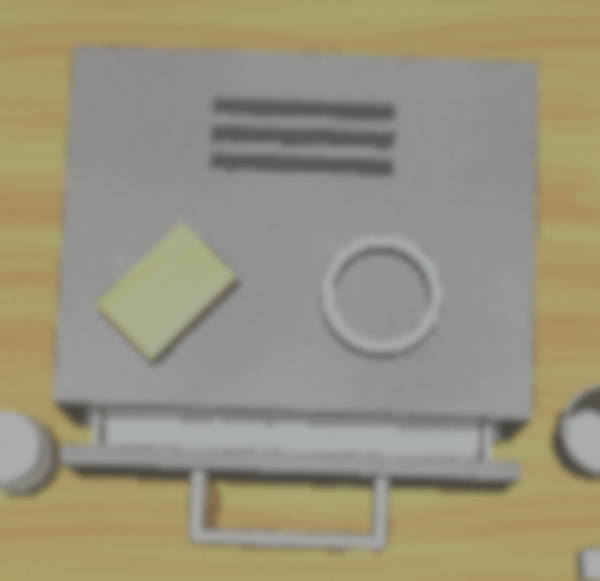

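View pics/sc0z.png

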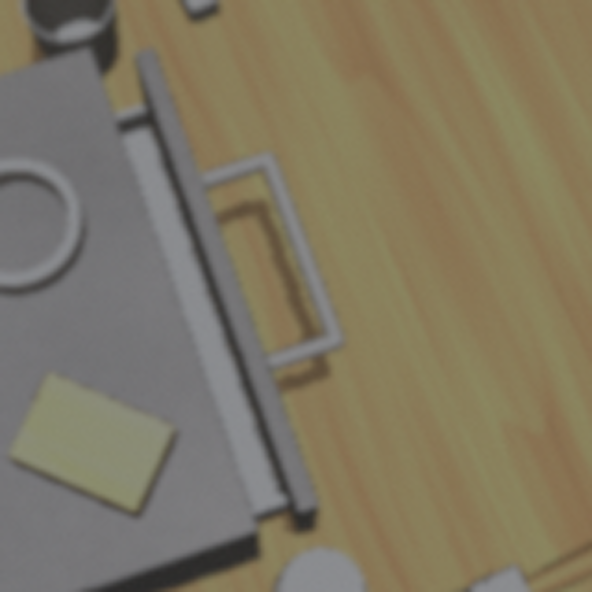

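```bash
python3 - <<'E'
from h import *
c=env.capture('top');d=env.capture('scene')
T=lambda p:(np.array(p,float)+.5)/3.75-.5+[235,75]
S=lambda p:(np.array(p,float)+.5)/3.7-.5+[240,130]
P=onz(c,T([[75,46],[537,62],[57,403],[528,423]]),.14);print('cab top',P.round(4))
x=P[:2].mean(0)-P[2:].mean(0);print('yaws',np.arctan2(x[1],x[0]),[np.arctan2(-(b-a)[0],(b-a)[1])+0 for a,b in((P[1],P[0]),(P[3],P[2]))],'front mid',P[2:].mean(0))
B=onz(c,T([[200,537],[377,543]]),.109);print('bar top cam',B.round(4))
B=onz(d,S([[333,340],[266,164]]),.109);print('bar scene cam',B.round(4))
s=env.sense();print(rot(s).as_matrix().round(3),s['t'])
E
```

```text
cab top [[ 0.9343  0.1942  0.14  ]
 [ 0.9168 -0.1622  0.14  ]
 [ 0.6555  0.2066  0.14  ]
 [ 0.6353 -0.1454  0.14  ]]
yaws -0.05194284933720999 [np.float64(-0.049064866527977716), np.float64(-0.05727860170476369)] front mid [0.64541983 0.03057278 0.14      ]
bar top cam [[ 0.5559  0.102   0.109 ]
 [ 0.5494 -0.0322  0.109 ]]
bar scene cam [[ 0.5608  0.1073  0.109 ]
 [ 0.554  -0.0285  0.109 ]]
[[ 0.313  0.95  -0.001]
 [ 0.95  -0.313 -0.001]
 [-0.001 -0.    -1.   ]] 0.2
```

```bash
cat >> h.py <<'E'
YAW=-0.053
def goal(p,ang):
    "ang: world heading (deg) of tool x, tool pointing down"
    s=env.sense();M=rot(s)
    a=np.radians(ang);T=np.array([[np.cos(a),np.sin(a),0],[np.sin(a),-np.cos(a),0],[0,0,-1]]).T
    T=np.array([[np.cos(a),np.sin(a),0],[np.sin(a),-np.cos(a),0],[0,0,-1]])
    print('t',s['t'],'off',(M.inv().apply(np.array(p)-s['ee_pos'])*1000).round(1),'rot',(M.inv()*R.from_matrix(T)).as_rotvec(degrees=True).round(2),'F',np.round(s['wrist_force'],1),'w',round(s['width'],4),'pos',s['ee_pos'].round(4))
E
python3 -c "
from h import *
goal([.555,.037,.2],-3.04)"
```

```text
t 0.2 off [-365.6  515.5   38.4] rot [3.000e-02 6.000e-02 7.478e+01] F [-0.5 -0.1  0.6] w 0.0882 pos [0.1801 0.5458 0.2381]
```

{"op": "play_rows", "data": {"plan": [{"claw":0.1,"offset":[-366,515,0],"rot":[0,0,74.8]},{"claw":0.1,"offset":[-366,515,0],"rot":[0,0,74.8]},{"claw":0.1,"offset":[-366,515,0],"rot":[0,0,74.8]},{"claw":0.1,"offset":[-366,515,0],"rot":[0,0,74.8]},{"claw":0.1,"offset":[-366,515,0],"rot":[0,0,74.8]}]}}

```text
t: 0.7
ee_pos: [0.329, 0.343, 0.2387]
ee_rot: [-0.0, 0.969, 0.246, 0.0]
wrist_force: [0.7, -0.6, 0.1]
width: 0.0504
```

```bash
python3 -c "
from h import *
goal([.555,.037,.2],-3.04)"
```

```text
t 0.7 off [ 53.  376.7  38.8] rot [-0.000e+00 -2.000e-02  3.148e+01] F [ 0.7 -0.6  0.1] w 0.0504 pos [0.329  0.343  0.2387]
```

{"op": "play_rows", "data": {"plan": [{"claw":0.1,"offset":[53,377,0],"rot":[0,0,31.5]},{"claw":0.1,"offset":[53,377,0],"rot":[0,0,31.5]},{"claw":0.1,"offset":[53,377,0],"rot":[0,0,31.5]},{"claw":0.1,"offset":[53,377,0],"rot":[0,0,31.5]},{"claw":0.1,"offset":[53,377,0],"rot":[0,0,31.5]}]}}

```text
t: 1.2
ee_pos: [0.4788, 0.1425, 0.2388]
ee_rot: [-0.0, 1.0, -0.025, 0.0]
wrist_force: [0.2, -0.1, -0.0]
width: 0.0396
```

```bash
python3 -c "
from h import *
goal([.555,.037,.2],-3.04)"
```

```text
t 1.2 off [ 81.4 101.4  38.9] rot [-0.01 -0.02  0.12] F [ 0.2 -0.1 -0. ] w 0.0396 pos [0.4788 0.1425 0.2388]
```

{"op": "play_rows", "data": {"plan": [{"claw":0.1,"offset":[81,101,39],"rot":[0,0,0]},{"claw":0.1,"offset":[81,101,39],"rot":[0,0,0]},{"claw":0.1,"offset":[81,101,39],"rot":[0,0,0]},{"claw":0.1,"offset":[81,101,39],"rot":[0,0,0]}]}}

```text
t: 1.6
ee_pos: [0.5549, 0.036, 0.1977]
ee_rot: [0.0, 1.0, -0.026, -0.001]
wrist_force: [-0.9, 0.2, -0.6]
width: 0.0398
```

```bash
python3 -c "
from h import *
goal([.555,.037,.084],-3.04)
c=env.capture('wrist');cv2.imwrite('pics/w1.png',c['img'][:,:,::-1])
print(proj(c,[[.555,.037,.109],[.555+.07*.053,.037+.07,.109],[.555-.07*.053,.037-.07,.109]]))"
```

```text
t 1.6 off [  0.3  -1.1 113.7] rot [0.04 0.13 0.04] F [-0.9  0.2 -0.6] w 0.0398 pos [0.5549 0.036  0.1977]
[[315.20085192 202.47605152]
 [315.13060506 101.87169908]
 [315.27475801 287.60538699]]
```

View pics/w1.png

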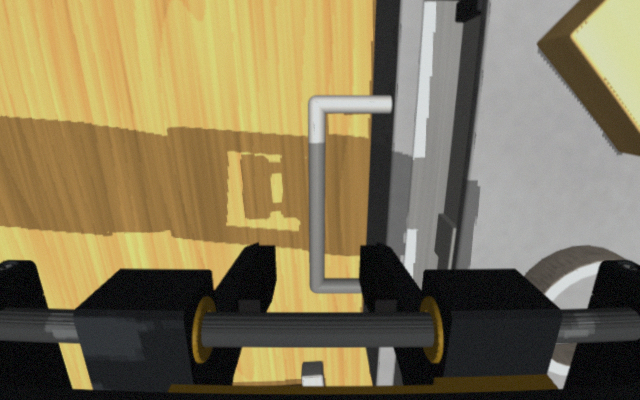

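The wrist picture shows the bar at column ~317, rows 103–287, which is within 2 px of the prediction. The fingers straddle it, so I'm descending.

{"op": "play_rows", "data": {"plan": [{"claw":0.1,"offset":[1,0,40],"rot":[0,0,0]},{"claw":0.1,"offset":[1,0,80],"rot":[0,0,0]},{"claw":0.1,"offset":[1,0,114],"rot":[0,0,0]},{"claw":0.1,"offset":[1,0,114],"rot":[0,0,0]},{"claw":1,"offset":[1,0,114],"rot":[0,0,0]}]}}

```text
t: 2.15
ee_pos: [0.5547, 0.0406, 0.0864]
ee_rot: [-0.0, 1.0, -0.023, -0.0]
wrist_force: [0.0, 1.0, 0.8]
width: 0.0337
```

{"op": "play_rows", "data": {"plan": [{"claw":1,"offset":[0,0,0],"rot":[0,0,0]},{"claw":1,"offset":[0,0,0],"rot":[0,0,0]},{"claw":1,"offset":[0,0,0],"rot":[0,0,0]},{"claw":1,"offset":[0,0,0],"rot":[0,0,0]}]}}

```text
t: 2.55
ee_pos: [0.556, 0.0396, 0.0876]
ee_rot: [0.0, 1.0, -0.024, 0.001]
wrist_force: [-3.0, 1.0, 7.4]
width: 0.0113
```

{"op": "play_rows", "data": {"plan": [{"claw":1,"offset":[-10,0,0],"rot":[0,0,0]},{"claw":1,"offset":[-30,0,0],"rot":[0,0,0]},{"claw":1,"offset":[-50,0,0],"rot":[0,0,0]},{"claw":1,"offset":[-70,0,0],"rot":[0,0,0]},{"claw":1,"offset":[-90,0,0],"rot":[0,0,0]}]}}

```text
t: 3.05
ee_pos: [0.4668, 0.0443, 0.0876]
ee_rot: [-0.0, 1.0, -0.024, 0.003]
wrist_force: [4.2, 4.2, 6.7]
width: 0.0108
```

{"op": "play_rows", "data": {"plan": [{"claw":1,"offset":[-5,0,0],"rot":[0,0,0]},{"claw":1,"offset":[-10,0,0],"rot":[0,0,0]},{"claw":1,"offset":[-15,0,0],"rot":[0,0,0]}]}}

```text
t: 3.35
ee_pos: [0.452, 0.045, 0.0875]
ee_rot: [-0.0, 1.0, -0.024, 0.003]
wrist_force: [3.3, 6.0, 6.1]
width: 0.0113
```

{"op": "play_rows", "data": {"plan": [{"claw":1,"offset":[-4,0,0],"rot":[0,0,0]},{"claw":1,"offset":[-8,0,0],"rot":[0,0,0]}]}}

```text
t: 3.55
ee_pos: [0.4442, 0.0454, 0.0875]
ee_rot: [-0.0, 1.0, -0.024, 0.003]
wrist_force: [2.6, 6.4, 6.8]
width: 0.0109
```

{"op": "play_rows", "data": {"plan": [{"claw":1,"offset":[-4,0,0],"rot":[0,0,0]},{"claw":1,"offset":[-8,0,0],"rot":[0,0,0]}]}}

```text
t: 3.75
ee_pos: [0.4423, 0.0455, 0.0879]
ee_rot: [-0.001, 1.0, -0.025, 0.01]
wrist_force: [43.2, 8.0, -37.8]
width: 0.0109
```

Stop reached (force jumped to 43 N). I'll relax the pull, then look.

{"op": "play_rows", "data": {"plan": [{"claw":1,"offset":[5,0,0],"rot":[0,0,0]},{"claw":1,"offset":[5,0,0],"rot":[0,0,0]}]}}

```text
t: 3.95
ee_pos: [0.4424, 0.0455, 0.0876]
ee_rot: [-0.001, 1.0, -0.024, 0.003]
wrist_force: [6.4, 5.5, 3.0]
width: 0.0111
```

```bash
python3 - <<'E'
from h import *
goal([.4425,.045,.087],-3.04)
for n in('scene','top'):
    c=env.capture(n);cv2.imwrite(f'pics/{n}1.png',c['img'][:,:,::-1])
    cen=proj(c,[[.57,.03,.1]])[0].astype(int);x,y=cen-[80,60]
    cv2.imwrite(f'pics/{n}1z.png',cv2.resize(c['img'][y:y+120,x:x+160,::-1],None,fx=5,fy=5,interpolation=cv2.INTER_CUBIC));print(n,x,y)
E
```

```text
t 3.95 off [0.1 0.5 0.6] rot [-0.07 -0.4   0.26] F [6.4 5.5 3. ] w 0.0111 pos [0.4424 0.0455 0.0876]
scene 234 136
top 233 152
```

View pics/scene1z.png

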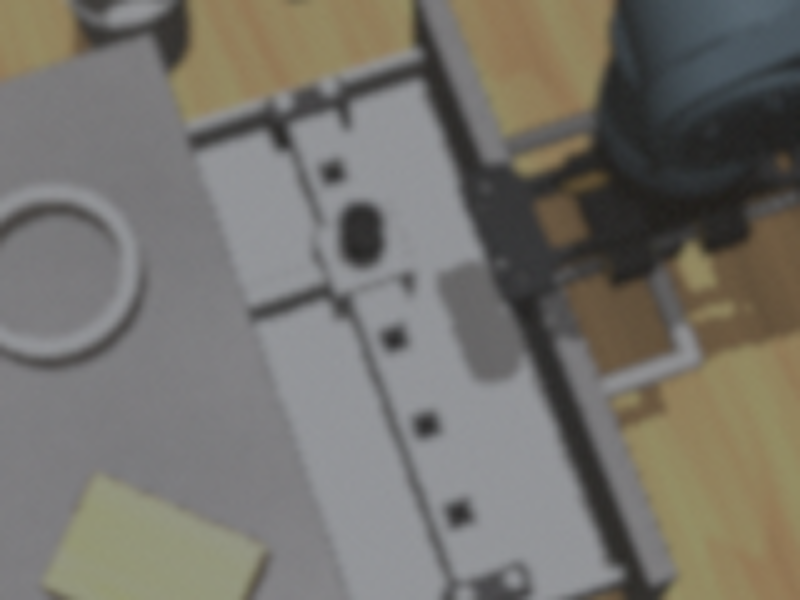

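View pics/top1z.png

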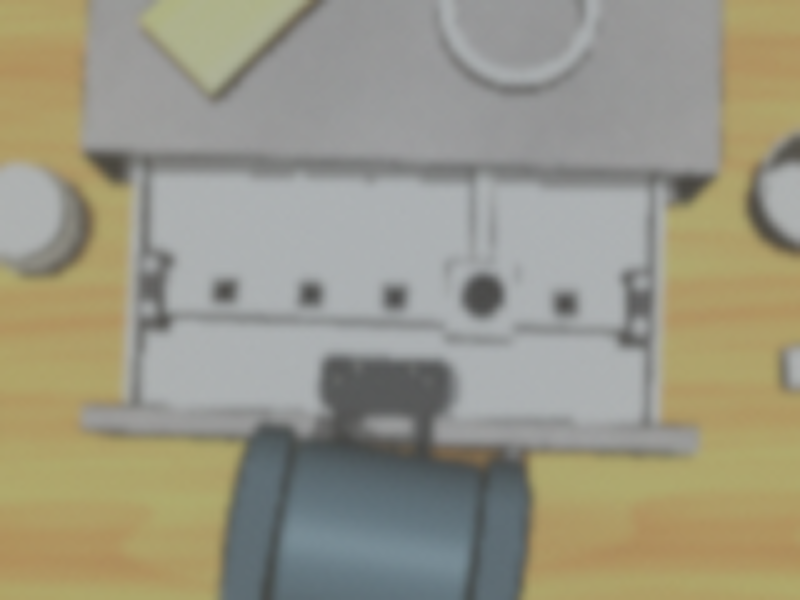

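```bash
python3 - <<'E'
from h import *
c=env.capture('top');d=env.capture('scene')
T=lambda p:(np.array(p,float)+.5)/5-.5+[233,152]
S=lambda p:(np.array(p,float)+.5)/5-.5+[234,136]
def dark(img,x,y):
    z=cv2.cvtColor(img,cv2.COLOR_RGB2GRAY);
    x,y=int(round(x)),int(round(y)); w=(120.-z[y-8:y+9,x-8:x+9]).clip(0); n,l,st,ce=cv2.connectedComponentsWithStats((w>25).astype(np.uint8)); k=l[8,8]; m=(l==k)&(k>0); yy,xx=np.nonzero(m); return st[k],(xx.mean()+x-8,yy.mean()+y-8)
H=onz(c,T([[224,292],[310,294],[395,297],[565,304]]),.072);print(H.round(4))
G=onz(d,S([[459,514],[427,425],[393,338],[332,172]]),.072);print(G.round(4))
a=dark(c['img'],*T([483,296]));b=dark(d['img'],*S([360,233]));print(a,b)
print('knob',onz(c,[a[1]],.107),onz(d,[b[1]],.107))
print(onz(c,[T([483,296])],.11),onz(d,[S([360,233])],.105))
# in the direction: yaw
for h in(H,G): v=h[0]-h[-1];print(np.arctan2(-(-v[0]),v[1]),np.linalg.norm(v))
E
```

```text
[[ 0.5821  0.1347  0.072 ]
 [ 0.5802  0.0842  0.072 ]
 [ 0.5777  0.0345  0.072 ]
 [ 0.5721 -0.0652  0.072 ]]
[[ 0.5835  0.1356  0.072 ]
 [ 0.5804  0.0856  0.072 ]
 [ 0.5787  0.035   0.072 ]
 [ 0.5732 -0.0646  0.072 ]]
(array([ 5,  5,  7,  6, 32], dtype=int32), (np.float64(329.1875), np.float64(210.46875))) (array([ 4,  3,  9, 12, 91], dtype=int32), (np.float64(305.7802197802198), np.float64(182.54945054945054)))
knob [[ 0.57539194 -0.01572023  0.107     ]] [[ 0.57659395 -0.01287893  0.107     ]]
[[ 0.57417766 -0.01561733  0.11      ]] [[ 0.5764243 -0.0146538  0.105    ]]
0.05000985060623955 0.200112000009619
0.05107790698899218 0.20044495547433902
```

Holes lie every 50 mm and both views agree to about 1 mm. The knob is at (0.5755, -0.015) and the next hole at (0.578, 0.035). I'll release the handle and rise.

{"op": "play_rows", "data": {"plan": [{"claw":0.1,"offset":[0,0,0],"rot":[0,0,0]},{"claw":0.1,"offset":[0,0,0],"rot":[0,0,0]},{"claw":0.1,"offset":[0,0,0],"rot":[0,0,0]},{"claw":0.1,"offset":[0,0,-30],"rot":[0,0,0]},{"claw":0.1,"offset":[0,0,-80],"rot":[0,0,0]}]}}

```text
t: 4.65
ee_pos: [0.4359, 0.0454, 0.1634]
ee_rot: [-0.0, 1.0, -0.024, -0.004]
wrist_force: [1.0, -0.1, -0.5]
width: 0.0396
```

{"op": "play_rows", "data": {"plan": [{"claw":-0.4,"offset":[0,0,-35],"rot":[0,0,-8]},{"claw":-0.4,"offset":[0,0,-35],"rot":[0,0,-90]},{"claw":-0.4,"offset":[0,0,-35],"rot":[0,0,-90]},{"claw":-0.4,"offset":[0,0,-35],"rot":[0,0,-90]},{"claw":-0.4,"offset":[0,0,-35],"rot":[0,0,-90]}]}}

```text
t: 5.15
ee_pos: [0.4387, 0.045, 0.2005]
ee_rot: [-0.0, 0.94, 0.342, -0.0]
wrist_force: [0.5, -0.5, 0.8]
width: 0.0619
```

```bash
python3 -c "
from h import *
goal([.5756,-.0150,.19],87.0)"
```

```text
t 5.15 off [ 66.3 133.9  10.4] rot [-4.000e-02  3.000e-02 -4.702e+01] F [ 0.5 -0.5  0.8] w 0.0619 pos [0.4387 0.045  0.2005]
```

{"op": "play_rows", "data": {"plan": [{"claw":-0.4,"offset":[66,134,0],"rot":[0,0,-47]},{"claw":-0.4,"offset":[66,134,0],"rot":[0,0,-47]},{"claw":-0.4,"offset":[66,134,0],"rot":[0,0,-47]},{"claw":-0.4,"offset":[66,134,0],"rot":[0,0,-47]},{"claw":-0.4,"offset":[66,134,0],"rot":[0,0,-47]}]}}

```text
t: 5.65
ee_pos: [0.5757, -0.017, 0.1989]
ee_rot: [-0.001, 0.75, 0.662, -0.001]
wrist_force: [-0.8, 0.3, -0.3]
width: 0.0615
```

{"op": "play_rows", "data": {"plan": [{"claw":-0.4,"offset":[0,0,0],"rot":[0,0,-4]},{"claw":-0.4,"offset":[0,0,0],"rot":[0,0,-4]}]}}

```text
t: 5.85
ee_pos: [0.575, -0.0162, 0.2]
ee_rot: [-0.001, 0.728, 0.686, -0.001]
wrist_force: [-0.5, 0.5, -0.2]
width: 0.062
```

```bash
python3 -c "
from h import *
goal([.5756,-.0150,.088],87.0)
c=env.capture('wrist');cv2.imwrite('pics/w2.png',c['img'][:,:,::-1])
print(proj(c,[[.5756,-.015,.122],[.578,.035,.072],[.5756+.012,-.015,.122],[.5756,.012-.015,.122]]))"
```

```text
t 5.85 off [  1.2   0.7 112. ] rot [-0.09 -0.   -0.38] F [-0.5  0.5 -0.2] w 0.062 pos [ 0.575  -0.0162  0.2   ]
[[320.08547341 208.21475359]
 [379.69041167 188.765999  ]
 [321.04249766 224.39466909]
 [337.39534142 207.25424362]]
```

View pics/w2.png

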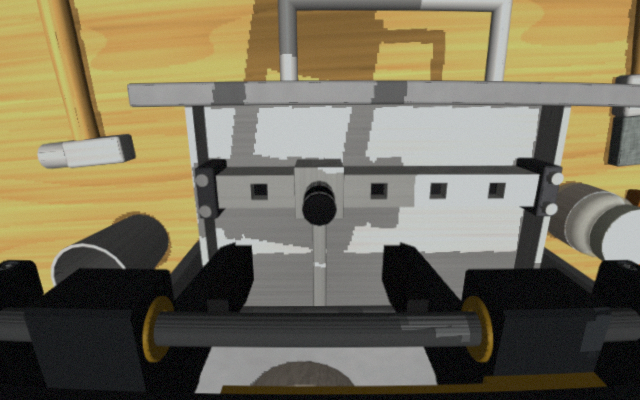

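The knob top is at about (319, 206), against a prediction of (320, 208). I'm descending and closing on it.

{"op": "play_rows", "data": {"plan": [{"claw":-0.4,"offset":[1,0,40],"rot":[0,0,0]},{"claw":-0.4,"offset":[1,0,80],"rot":[0,0,0]},{"claw":-0.4,"offset":[1,0,112],"rot":[0,0,0]},{"claw":-0.4,"offset":[1,0,112],"rot":[0,0,0]},{"claw":-0.4,"offset":[1,0,112],"rot":[0,0,0]}]}}

```text
t: 6.4
ee_pos: [0.5754, -0.015, 0.089]
ee_rot: [-0.0, 0.728, 0.685, -0.0]
wrist_force: [0.6, 0.5, 0.5]
width: 0.0616
```

{"op": "play_rows", "data": {"plan": [{"claw":1,"offset":[0,0,0],"rot":[0,0,0]},{"claw":1,"offset":[0,0,0],"rot":[0,0,0]},{"claw":1,"offset":[0,0,0],"rot":[0,0,0]},{"claw":1,"offset":[0,0,0],"rot":[0,0,0]},{"claw":1,"offset":[0,0,0],"rot":[0,0,0]}]}}

```text
t: 6.9
ee_pos: [0.5758, -0.015, 0.0892]
ee_rot: [0.0, 0.728, 0.686, 0.0]
wrist_force: [0.1, -1.5, 0.3]
width: 0.0239
```

```bash
python3 -c "
from h import *
goal([.5756,-.0150,.088],87.0)"
```

```text
t 6.9 off [ 0.  -0.2  1.2] rot [ 0.04  0.01 -0.39] F [ 0.1 -1.5  0.3] w 0.0239 pos [ 0.5758 -0.015   0.0892]
```

{"op": "play_rows", "data": {"plan": [{"claw":1,"offset":[0,0,-5],"rot":[0,0,0]},{"claw":1,"offset":[0,0,-10],"rot":[0,0,0]},{"claw":1,"offset":[0,0,-16],"rot":[0,0,0]},{"claw":1,"offset":[0,0,-16],"rot":[0,0,0]},{"claw":1,"offset":[0,0,-16],"rot":[0,0,0]}]}}

```text
t: 7.4
ee_pos: [0.5756, -0.015, 0.1044]
ee_rot: [0.0, 0.728, 0.686, 0.0]
wrist_force: [5.3, -0.9, -9.4]
width: 0.0232
```

```bash
python3 - <<'E'
from h import *
goal([.5756+.0515*.05,-.0150+.04994,.1052],87.0)
for n in('scene','top'):
    c=env.capture(n);cen=proj(c,[[.57,.03,.1]])[0].astype(int);x,y=cen-[80,60]
    cv2.imwrite(f'pics/{n}2z.png',cv2.resize(c['img'][y:y+120,x:x+160,::-1],None,fx=5,fy=5,interpolation=cv2.INTER_CUBIC))
c=env.capture('wrist');cv2.imwrite('pics/w3.png',c['img'][:,:,::-1])
E
```

```text
t 7.4 off [50.  -0.3 -0.8] rot [ 0.01  0.   -0.4 ] F [ 5.3 -0.9 -9.4] w 0.0232 pos [ 0.5756 -0.015   0.1044]
```

View pics/scene2z.png

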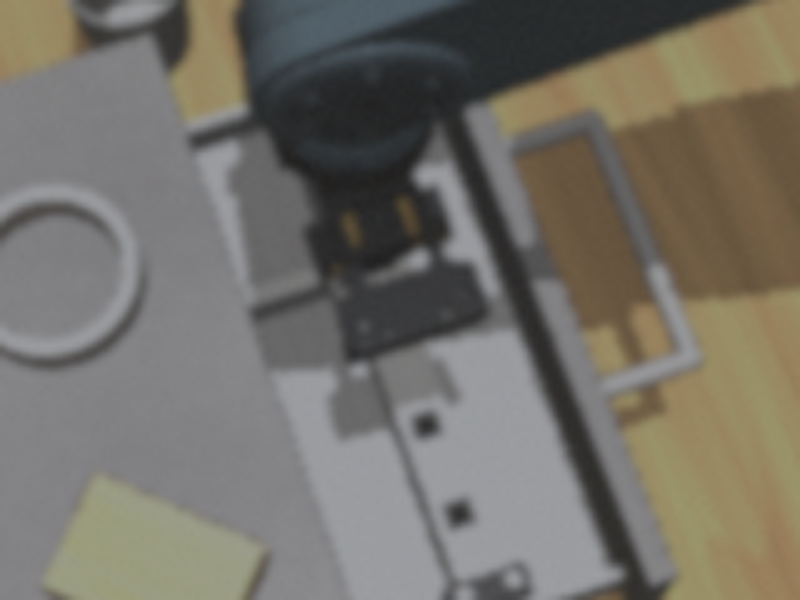

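View pics/w3.png

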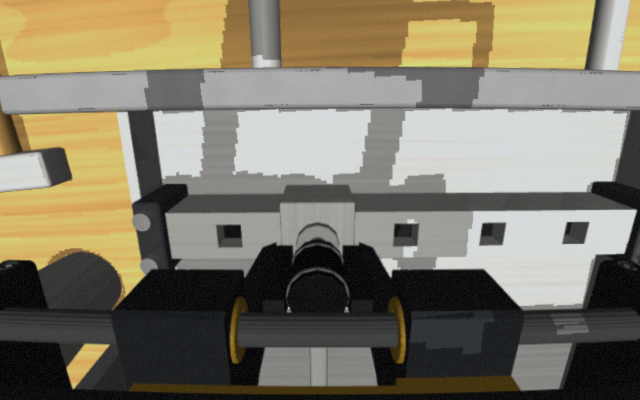

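The pin is lifted: ~9 N spring load, and the plunger shaft shows under the knob. The handle hasn't moved, so I'm sliding left 50 mm.

{"op": "play_rows", "data": {"plan": [{"claw":1,"offset":[10,0,0],"rot":[0,0,0]},{"claw":1,"offset":[25,0,0],"rot":[0,0,0]},{"claw":1,"offset":[40,0,0],"rot":[0,0,0]},{"claw":1,"offset":[50,0,0],"rot":[0,0,0]},{"claw":1,"offset":[50,0,0],"rot":[0,0,0]}]}}

```text
t: 8.05
ee_pos: [0.5783, 0.0366, 0.1043]
ee_rot: [-0.001, 0.727, 0.686, 0.0]
wrist_force: [3.8, 1.5, -9.7]
width: 0.0235
```

```bash
python3 - <<'E'
from h import *
goal([.5756+.0515*.05,-.0150+.04994,.089],87.0)
c=env.capture('wrist');cv2.imwrite('pics/w4.png',c['img'][:,:,::-1])
E
```

```text
t 8.05 off [-1.7 -0.  15.3] rot [-0.03 -0.06 -0.31] F [ 3.8  1.5 -9.7] w 0.0235 pos [0.5783 0.0366 0.1043]
```

View pics/w4.png

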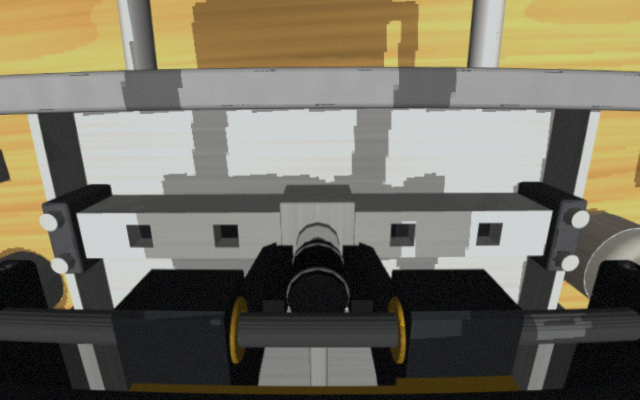

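The neighbouring holes at columns 227 and 403 have their middle at 315, while the sleeve's middle is at 318. That's ~1.7 mm too far, which matches the pose reading. I'll correct it and lower.

{"op": "play_rows", "data": {"plan": [{"claw":1,"offset":[-1.7,0,0],"rot":[0,0,0]},{"claw":1,"offset":[-1.7,0,0],"rot":[0,0,0]},{"claw":1,"offset":[-1.7,0,0],"rot":[0,0,0]}]}}

```text
t: 8.4
ee_pos: [0.5782, 0.0332, 0.1045]
ee_rot: [-0.0, 0.728, 0.686, -0.0]
wrist_force: [4.1, 1.0, -9.4]
width: 0.0233
```

{"op": "play_rows", "data": {"plan": [{"claw":1,"offset":[0,0,4],"rot":[0,0,0]},{"claw":1,"offset":[0,0,8],"rot":[0,0,0]},{"claw":1,"offset":[0,0,12],"rot":[0,0,0]}]}}

```text
t: 8.7
ee_pos: [0.5783, 0.0332, 0.0924]
ee_rot: [-0.0, 0.728, 0.686, -0.0]
wrist_force: [2.1, 1.4, -5.9]
width: 0.0229
```

{"op": "play_rows", "data": {"plan": [{"claw":1,"offset":[1.7,0,2],"rot":[0,0,0]},{"claw":1,"offset":[1.7,0,4],"rot":[0,0,0]},{"claw":1,"offset":[1.7,0,5],"rot":[0,0,0]},{"claw":1,"offset":[1.7,0,5],"rot":[0,0,0]}]}}

```text
t: 9.1
ee_pos: [0.5792, 0.0346, 0.0892]
ee_rot: [0.001, 0.728, 0.686, 0.0]
wrist_force: [-1.7, -0.8, 4.1]
width: 0.023
```

```bash
python3 - <<'E'
from h import *
goal([.5756+.0515*.05,-.0150+.04994,.089],87.0)
for n in('scene','top'):
    c=env.capture(n);cen=proj(c,[[.57,.03,.1]])[0].astype(int);x,y=cen-[80,60]
    cv2.imwrite(f'pics/{n}5z.png',cv2.resize(c['img'][y:y+120,x:x+160,::-1],None,fx=5,fy=5,interpolation=cv2.INTER_CUBIC))
c=env.capture('wrist');cv2.imwrite('pics/w5.png',c['img'][:,:,::-1])
E
```

```text
t 9.1 off [ 0.3 -1.1  0.2] rot [ 0.09  0.04 -0.38] F [-1.7 -0.8  4.1] w 0.023 pos [0.5792 0.0346 0.0892]
```

View pics/w5.png

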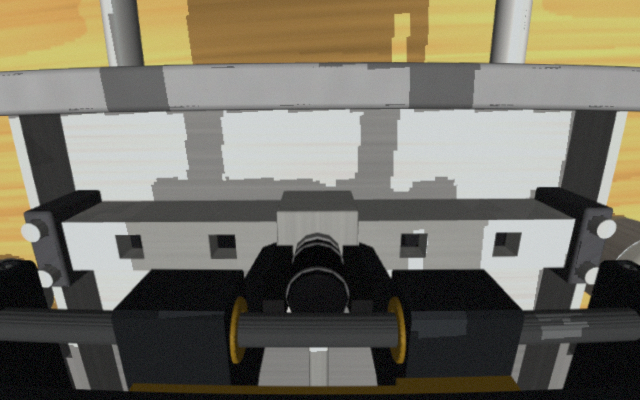

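View pics/scene5z.png

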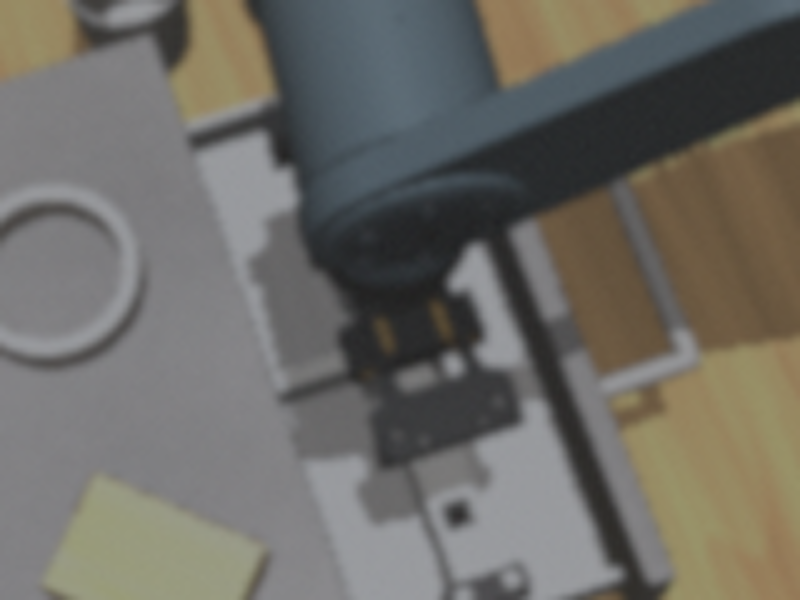

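The pin is home: the force reversed to +4 N at the original grasp height. The tool crept ~1 mm inward, though, so I'll pull the tray lightly back against its stop and press a touch more.

{"op": "play_rows", "data": {"plan": [{"claw":1,"offset":[0,-1,0.5],"rot":[0,0,0]},{"claw":1,"offset":[0,-2,1],"rot":[0,0,0]},{"claw":1,"offset":[0,-2.5,1],"rot":[0,0,0]},{"claw":1,"offset":[0,-2.5,1],"rot":[0,0,0]}]}}

```text
t: 9.65
ee_pos: [0.5786, 0.0346, 0.0892]
ee_rot: [0.002, 0.728, 0.686, 0.002]
wrist_force: [3.2, -0.8, 6.0]
width: 0.0231
```

```bash
python3 - <<'E'
from h import *
goal([.5756+.0515*.05,-.0150+.04994,.089],87.0)
c=env.capture('scene');a=cv2.imread('pics/scene1.png');b=np.ascontiguousarray(c['img'][:,:,::-1])
f=lambda i:cv2.cvtColor(i,cv2.COLOR_BGR2GRAY)[196:270,315:378].astype(np.float32)
for n,(y0,y1,x0,x1) in {'panel':(215,262,335,368),'corner':(195,220,355,380)}.items():
    g=[cv2.cvtColor(i,cv2.COLOR_BGR2GRAY)[y0:y1,x0:x1].astype(np.float32) for i in(a,b)]
    print(n,cv2.phaseCorrelate(g[0],g[1],cv2.createHanningWindow(g[0].shape[::-1],cv2.CV_32F)))
print('1mm tray = px',proj(c,[[.46,.1,.11]])-proj(c,[[.461,.1,.11]]))
cv2.imwrite('pics/scene6.png',b);c=env.capture('top');cv2.imwrite('pics/top6.png',c['img'][:,:,::-1])
E
```

```text
t 9.65 off [ 0.3 -0.5  0.2] rot [ 0.35  0.03 -0.39] F [ 3.2 -0.8  6. ] w 0.0231 pos [0.5786 0.0346 0.0892]
panel ((-0.15778662457005055, 0.012236910803046896), 1.0025739298650511)
corner ((0.3976627115006117, 0.46889127334451786), 0.8546178093194962)
1mm tray = px [[ 0.357262  -0.1442138]]
```

View pics/top6.png

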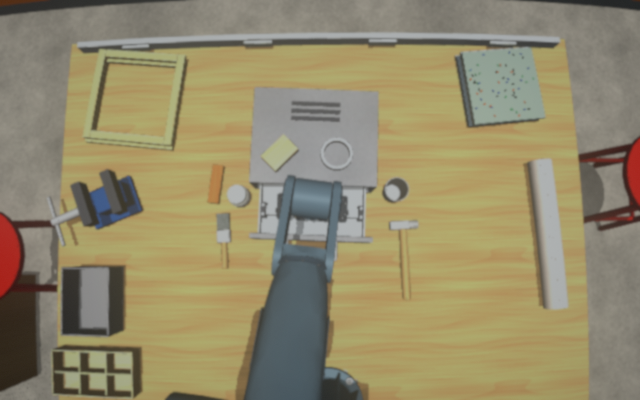

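{"op": "play_rows", "data": {"plan": [{"claw":1,"offset":[0,-1,0],"rot":[0,0,0]},{"claw":1,"offset":[0,-2,0],"rot":[0,0,0]},{"claw":1,"offset":[0,-2,0],"rot":[0,0,0]}]}}

```text
t: 10.05
ee_pos: [0.5781, 0.0346, 0.0892]
ee_rot: [0.004, 0.728, 0.686, 0.003]
wrist_force: [8.5, -0.4, 1.8]
width: 0.023
```

```bash
python3 - <<'E'
from h import *
goal([.5756+.0515*.05,-.0150+.04994,.089],87.0)
a=cv2.imread('pics/scene1.png')
c=env.capture('scene');b=np.ascontiguousarray(c['img'][:,:,::-1])
g=[cv2.cvtColor(i,cv2.COLOR_BGR2GRAY)[215:262,335:368].astype(np.float32) for i in(a,b)]
print(cv2.phaseCorrelate(g[0],g[1],cv2.createHanningWindow(g[0].shape[::-1],cv2.CV_32F)))
c=env.capture('wrist');cv2.imwrite('pics/w7.png',c['img'][:,:,::-1])
E
```

```text
t 10.05 off [0.3 0.  0.2] rot [ 0.56  0.03 -0.41] F [ 8.5 -0.4  1.8] w 0.023 pos [0.5781 0.0346 0.0892]
((-0.12592868142849412, 0.24062152375599055), 0.9941316001393177)
```

View pics/w7.png

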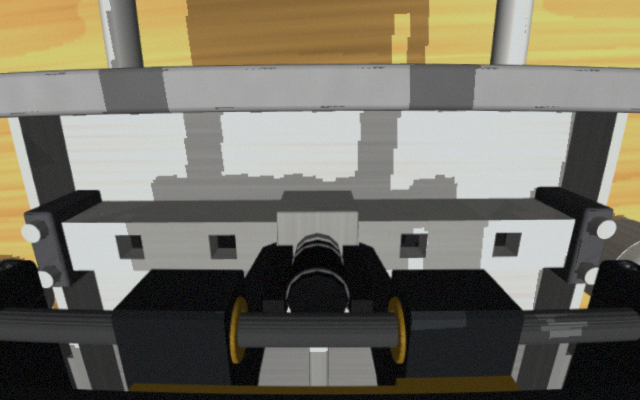

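{"op": "play_rows", "data": {"plan": [{"claw":1,"offset":[0,0,1],"rot":[0,0,0]},{"claw":1,"offset":[0,0,1],"rot":[0,0,0]},{"claw":1,"offset":[0,0,1],"rot":[0,0,0]}]}}

```text
t: 10.45
ee_pos: [0.5783, 0.0347, 0.0891]
ee_rot: [0.004, 0.728, 0.686, 0.003]
wrist_force: [4.5, -0.7, 8.1]
width: 0.0233
```

{"op": "play_rows", "data": {"plan": [{"claw":1,"offset":[0,-1,0],"rot":[0,0,0]},{"claw":1,"offset":[0,-1,0],"rot":[0,0,0]},{"claw":1,"offset":[0,-1,0],"rot":[0,0,0]}]}}

```text
t: 10.75
ee_pos: [0.5781, 0.0346, 0.0892]
ee_rot: [0.004, 0.728, 0.686, 0.004]
wrist_force: [9.1, 0.6, 5.7]
width: 0.0231
```

Stable: the tray is held ~9 N against its stop, and the pin is pressed home. I'm handing it in.

```bash
python3 -c "
from rig import env
print(env.finish_job())"
```

```text
the job is handed in; nothing more can be done
None
```

I pulled the tray out to its stop, lifted the lock knob, slid the divider one hole to the left and lowered the pin into that hole. I handed the job in at about 10.8 s, still gripping the knob.

- **Tray:** it came out about 114 mm from where it started, slightly open, until the pull jumped to 43 N at the stop. At hand-in the tool was pulling it about 9 N outwards. The last image comparison put the front panel within about 0.5 mm of the first fully-out picture, which is at the limit of what I could measure.
- **Divider:** it moved about 49.6 mm, measured at the gripper against the 50 mm hole spacing. The sleeve sits midway between the neighbouring holes in the wrist picture.
- **Pin:** the tool is back at its original grasp height (0.0892 m). The spring load dropped from 9.4 N, then reversed to a 6–8 N push against the bottom.
- **Corrections:** the slide read about 1.7 mm too far, so I moved it back before lowering. While I pressed the pin home, the tool crept about 1 mm inwards, so I pulled the tray lightly back out.
- **Bystanders:** in the later top view they look unmoved.

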